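# Find the rattling canister and set it aside

### The arm

A 7-joint arm with a two-finger parallel gripper is mounted at the origin on the work surface. World frame = base frame: x ahead of the robot, y to its left, z up, the work surface at z = 0. Lengths are in m, angles in rad, forces in N, time in s.
With the tool pointing down it reaches from about 0.4 to 0.925 m from the base axis. Payload 5.6 kg.
Tool frame: the origin (TCP) lies on the centre line of the jaws, within the pads' length; the fingertips stand 22 mm ahead of it and the grasp point (between the pads) lies 3 mm ahead of it; z points along the fingers, y is the line along which they close (so a half turn about z gives the same grasp; the last joint's range is limited). The gripper opens to 85 mm and grips with 20 to 120 N. Pads are 22 mm wide; open, the fingers measure 114 mm over their backs; the gripper's body (76 mm by 85 mm) begins 54 mm behind the grasp point. The pads swing forward as they close: fully open they stand 13 mm farther back than shut.
Start: joints at [1.079, 0.468, -0.012, 1.603, 0.006, 1.071, -0.056], TCP at [0.282, -0.586, 0.253] pointing down, gripper open.
Joint ranges: [-2.53, 2.53], [-0.31, 2.02], [-1.57, 1.55], [0.28, 2.44], [-1.29, 4.43], [0.15, 1.84], [-2.92, 2.92]. Speed limits (rad/s): [2.57, 2.57, 3.14, 3.14, 3.14, 3.14, 3.14].

### API

Orientations are given as a unit quaternion [x, y, z, w].
In Python, from station import monitor, vision, job_done gives the robot as it stands. The module is installed in compiled form; this text tells all that it offers.
- The arm moves only by the tool carry_out, never from a script. Its argument "rows" is a list of rows, each a list of 6 numbers: the shift along the tool's x, y, z in mm, then the turn, a rotation vector about the tool's x, y, z in degrees. A call has 1 to 12 rows; each row shifts and turns the commanded pose from where the row before left it, along the tool's axes as they then stand; what a row does not reach is not made up. A row lasts 1/8 s, in which the tool goes at most 62.5 mm and 10.7 degrees, less where a joint would pass 70% of its speed; a pose out of reach is approached as far as the arm can. A call with a gripper value outside its range is refused whole. "grip" is the closure, from 0 (fully open) to 1 (shut), set as the call begins (left out, the last holds). The fingers move at their own pace and stop on an object; "grip_force" is the grip in N (left out, the last holds). Time passes only in rows, so rows that do not move let the fingers close. It gives the time, the measured TCP pose, the force, the opening and the grip force at its end, in the units of the state.
- monitor.sense(): the state, without advancing time (a new reading comes with each control period).
- vision.capture(name): name is "scene" or "top" or "wrist"; returns (picture, depth): 400x640x3 uint8, red, green, blue; 400x640 float32, m along the optical axis (not along the pixel's ray), 0 where there is no reading.
- vision.camera_model(name): a dict with "mtx" (3x3 intrinsics, pixels), "camera_from_world" (4x4, takes a point from world to camera coordinates); the wrist camera has in their place "mount" (4x4, takes a point from camera to tool coordinates, whose origin is the TCP and whose axes are the flange's). Camera axes: x right, y down, z forward; pixel columns grow to the right and rows downward; lengths in m; the calibration is good to about 2 mm. A picture is of the moment at which its call begins: read the wrist's pose just before it. camera_model takes no time and is no camera call.
- job_done(): hands the job in; it is judged then, once.
The state is a dict: "clock": time; "qpos": joint angles; "joint_velocities": joint speeds; "tau": joint torques, N m; "position": TCP position; "ee_rot": TCP orientation; "ft_force": force on the tool from outside, world axes, zero at the start; "ft_torque": the same for the moment, N m; "grip_width": finger opening in m; "grip_force": force on a finger pad.
Only numpy, scipy, OpenCV 4.12 (cv2) and the standard library are available. Lean on these libraries where they do the work, as an engineer would, in place of code of your own. Each camera call takes 0.05 s, during which the arm holds its last target. There are 200 camera calls.

### The job

One of the three sealed canisters in the grey tray has a steel ball loose inside. Lift them one at a time and shake each gently end to end until you feel the ball run and knock; stand that canister upright and fully home in the rectangular pocket of the white holder, without forcing it, and leave the other two standing in the tray, everything else undisturbed.

Things in the scene. Friction and masses are not known exactly. Their poses are not given: they have to be found in the camera images.
- canister0: sealed box-shaped aluminium canister, 46 (x) x 90 (y) x 75 mm, round cap 36 mm across and 14 mm tall on top; 0.43 to 0.58 kg, at random; origin at the centre of its underside, z up. Stands in a tray bay, long side along the row. Holds a 190 g steel core: in two canisters it fills the chamber, in one (any of the three) it is a 36 mm ball (core0) free to run 48 mm along y, 4 along x
- canister1: sealed box-shaped aluminium canister, 46 (x) x 90 (y) x 75 mm, round cap 36 mm across and 14 mm tall on top; 0.43 to 0.58 kg, at random; origin at the centre of its underside, z up. Stands in a tray bay, long side along the row. Holds a 190 g steel core: in two canisters it fills the chamber, in one (any of the three) it is a 36 mm ball (core0) free to run 48 mm along y, 4 along x
- canister2: sealed box-shaped aluminium canister, 46 (x) x 90 (y) x 75 mm, round cap 36 mm across and 14 mm tall on top; 0.43 to 0.58 kg, at random; origin at the centre of its underside, z up. Stands in a tray bay, long side along the row. Holds a 190 g steel core: in two canisters it fills the chamber, in one (any of the three) it is a 36 mm ball (core0) free to run 48 mm along y, 4 along x
- tray: fixed grey open tray, 86 x 354 mm, walls 25 mm tall and 4 mm thick, floor 4 mm thick; origin under its centre, z up, its y along the row of three bays (bay centres at y = -115, 0 and +115 mm; two dividers), so canisters stand with their undersides 4 mm above the table
- holder: fixed white block, 100 (x) x 150 (y) x 40 mm, with one rectangular pocket in its top; origin under its centre, axes square to its sides and to the pocket
- holder_hole0 (a point): centre of the pocket's mouth, at the top of the holder (40 mm up). The pocket is 49 (x) x 93 (y) mm (1.5 mm to spare all round a canister), chamfered at the mouth, 30 mm deep, so a seated canister's underside is 10 mm above the table
- bottle: bystander: small amber bottle, 34 mm across, 65 mm tall, between tray and holder; origin at its underside
- cup: bystander: white specimen cup, 60 mm across and tall, beyond the work; origin at its underside
- bluebox: bystander: blue open box 110 x 140 x 60 mm, to the left; origin under its centre
- tipbox: bystander: grey closed box 90 x 120 x 55 mm, beyond the tray; origin under its centre
- marker: bystander: black marker pen 130 mm long, 12 mm thick, lying beyond the holder; origin under its centre
- tuberack: bystander: grey rack of sample tubes, 100 x 220 mm, 98 mm tall, to the right of the holder; origin under its centre
There are look-alikes about, which are no part of the job. Leave any red look-alike of the canister2 alone. What is shaped like the holder but turquoise is not meant.

How it is judged:
By the outcome, as a careful person would: the job done as asked, in the order asked, and still so for the second after the job is handed in, with the robot touching nothing.
It also fails if it takes over 72 s, if anything falls off the work surface, if the arm or the gripper's body presses on something with over 40 N, if the wrist force passes 120 N, or if a joint passes its speed limit or range.

## Working session

There is one attempt and no reset: what is moved stays moved. The work goes in short steps, Python scripts to look and compute and a tool call to move; the robot and the scene stay as the last step left them, time stands still between calls to the robot, and variables do not carry over. Pictures are saved under pics/ and viewed, at most 10 in all, crops included, and the job is handed in when it is done.

Besides the shell and the picture viewer there is one more tool, called after "Call:" by a JSON object that holds its "fn" and its "kwargs". carry_out: Moves the arm, as the interface text tells. Its arguments: {"type":"object","properties":{"rows":{"type":"array"},"grip":{"type":"number"},"grip_force":{"type":"number"}},"required":["rows"]}

```bash
mkdir -p pics
python3 - <<'E'
from station import monitor, vision
import cv2,numpy as np
s=monitor.sense(); print(s['clock'],s['position'],s['ee_rot'],s['ft_force'],s['grip_width'])
for n in ('scene','top'):
    p,d=vision.capture(n); cv2.imwrite(f'pics/{n}0.png',p[:,:,::-1]); np.save(f'{n}0.npy',d); np.save(f'{n}0p.npy',p)
    m=vision.camera_model(n); print(n,np.round(m['mtx'],1).tolist(),np.round(m['camera_from_world'],4).tolist())
print(vision.camera_model('wrist'))
E
```

```text
0.0 [ 0.28171833 -0.58519632  0.25232821] [ 9.74939789e-01  2.22467119e-01 -2.56070299e-04 -8.50817760e-04] [0.73309324 0.24700971 1.26481003] 0.08557460349056974
scene [[395.8, 0.0, 318.4], [0.0, 395.8, 196.6], [0.0, 0.0, 1.0]] [[0.448, 0.894, 0.0102, -0.2368], [0.7309, -0.3597, -0.58, -0.3662], [-0.5148, 0.2673, -0.8146, 1.4606], [0.0, 0.0, 0.0, 1.0]]
top [[484.2, 0.0, 319.0], [0.0, 484.2, 203.4], [0.0, 0.0, 1.0]] [[0.0135, -0.9999, -0.0031, -0.0084], [-0.9936, -0.013, -0.1126, 0.5614], [0.1126, 0.0046, -0.9936, 1.4093], [0.0, 0.0, 0.0, 1.0]]
{'mtx': array([[315.2802831 ,   0.        , 324.33852958],
       [  0.        , 315.2802831 , 201.38605496],
       [  0.        ,   0.        ,   1.        ]]), 'mount': array([[ 2.02272848e-04, -9.53791087e-01, -3.00470500e-01,
         7.67994314e-02],
       [ 9.99999864e-01,  4.87550971e-05,  5.18422418e-04,
        -6.71186970e-04],
       [-4.79817214e-04, -3.00470564e-01,  9.53790968e-01,
        -1.20291594e-01],
       [ 0.00000000e+00,  0.00000000e+00,  0.00000000e+00,
         1.00000000e+00]])}
```

View pics/scene0.png

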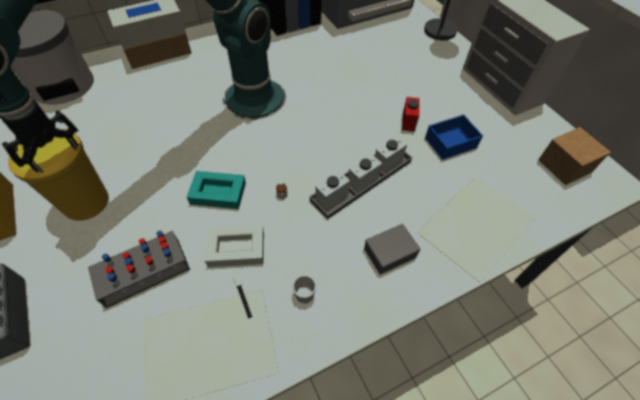

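View pics/top0.png

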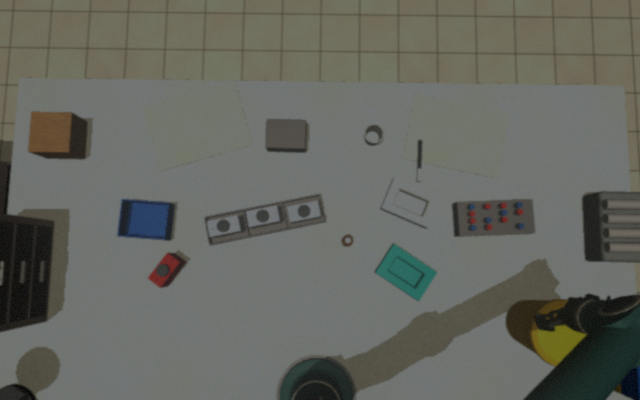

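The scene shows the grey tray with three white-lidded canisters: top-view caps (223,226), (263,216), (304,208). The white holder is at about (406,203).

Possible mix-ups:
- **Red canister (167,268):** look-alike, leave it.
- **Turquoise holder (406,271):** look-alike, leave it.
- **Grey tipbox (286,135) and tuberack (493,217):** neither is the tray.

My choice is the grey tray's three canisters and the white holder. I'll measure them and check a crop.

```bash
cat > h.py <<'E'
from station import monitor, vision
import cv2,numpy as np
from scipy.spatial.transform import Rotation as R
def cam(n):
    m=vision.camera_model(n); K=m['mtx']
    if n=='wrist':
        s=monitor.sense(); T=np.eye(4); T[:3,:3]=R.from_quat(s['ee_rot']).as_matrix(); T[:3,3]=s['position']
        return K,T@m['mount']
    return K,np.linalg.inv(m['camera_from_world'])
def ray(K,T,uv,z):
    uv=np.atleast_2d(uv).astype(float); d=np.c_[(uv-K[:2,2])/[K[0,0],K[1,1]],np.ones(len(uv))]@T[:3,:3].T
    return T[:3,3]+d*((z-T[2,3])/d[:,2])[:,None]
def proj(K,T,P):
    c=(np.atleast_2d(P)-T[:3,3])@T[:3,:3]; return c[:,:2]/c[:,2:]*K[0,0]+K[:2,2]
def world(K,T,d):
    v,u=np.indices(d.shape); p=np.stack([(u-K[0,2])/K[0,0]*d,(v-K[1,2])/K[1,1]*d,d],-1); w=p@T[:3,:3].T+T[:3,3]; w[d==0]=np.nan; return w
E
python3 - <<'E'
from h import *
K,T=cam('top'); p=np.load('top0p.npy'); d=np.load('top0.npy'); w=world(K,T,d)
for c in [(223,226),(263,216),(304,208)]: print('cap',ray(K,T,c,.093)[0].round(3), w[c[1],c[0]].round(3))
for n,c in dict(holder=(410,203),turq=(406,271),red=(167,268),bottle=(347,240),cup=(373,134),tip=(286,135),rack=(493,217),blue=(147,219)).items(): print(n,ray(K,T,c,.04)[0].round(3))
# holder & tray top by depth
for n,(a,b,e,f),zz in [('holder',(370,165,440,240),(.032,.048)),('tray+can',(195,185,335,250),(.016,.12)),('cans',(195,185,335,250),(.065,.085))]:
    m=np.zeros(d.shape,np.uint8); m[b:f,a:e]=((w[b:f,a:e,2]>zz[0])&(w[b:f,a:e,2]<zz[1])).astype(np.uint8)
    cs,_=cv2.findContours(m,0,2)
    for q in cs:
        if cv2.contourArea(q)<60: continue
        P=ray(K,T,q[:,0],{'h':.04,'t':.025,'c':.079}[n[0]])[:,:2].astype(np.float32); r=cv2.minAreaRect(P*1000); print(n,cv2.contourArea(q),r)
crop=np.vstack([cv2.resize(p[a:b,e:f],None,fx=4,fy=4,interpolation=2)[:,:560] for a,b,e,f in [(180,255,195,335),(165,240,350,490)]])
cv2.imwrite('pics/crop.png',cv2.convertScaleAbs(crop[:,:,::-1],alpha=1.6))
E
```

```text
cap [0.486 0.27  0.093] [0.486 0.27  0.095]
cap [0.516 0.157 0.093] [0.516 0.157 0.096]
cap [0.541 0.041 0.093] [0.541 0.041 0.094]
holder [ 0.565 -0.27   0.04 ]
turq [ 0.366 -0.257  0.04 ]
red [0.365 0.44  0.04 ]
bottle [ 0.453 -0.084  0.04 ]
cup [ 0.773 -0.16   0.04 ]
tip [0.766 0.101 0.04 ]
rack [ 0.527 -0.514  0.04 ]
blue [0.507 0.506 0.04 ]
holder 1644.5 ((567.0590209960938, -272.97540283203125), (150.45086669921875, 101.48052978515625), 67.48724365234375)
tray+can 3292.5 ((513.14208984375, 159.7235107421875), (86.85064697265625, 353.60943603515625), 12.27216911315918)
cans 484.0 ((487.6856384277344, 270.074462890625), (46.90193176269531, 92.18391418457031), 12.10527229309082)
cans 473.5 ((517.3389892578125, 158.960693359375), (47.01123809814453, 91.02926635742188), 12.109757423400879)
cans 466.0 ((532.6452026367188, 41.8321533203125), (46.99803161621094, 89.61663818359375), 12.139134407043457)
```

View pics/crop.png

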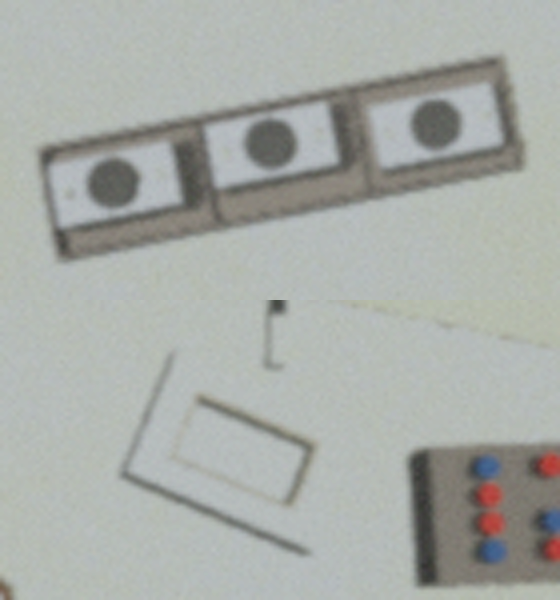

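The crop confirms the choice: three white-topped canisters in the grey tray, yawed about 12°, and the white holder with its pocket centred near top pixel (411,203), long axis at about 67.5°. I'll go above the right-hand canister first.

Call:
{"fn": "carry_out", "kwargs": {"rows": [[0,0,-3,0,0,-9.5],[0,0,-3,0,0,-9.5],[0,0,-3,0,0,-9.5],[0,0,-3,0,0,-9.5],[0,0,0,0,0,-9.5],[0,0,0,0,0,-9.5],[0,0,0,0,0,-9.5],[0,0,0,0,0,-9.9],[20,14,0,0,0,0],[35,24,0,0,0,0],[35,24,0,0,0,0],[35,24,0,0,0,0]], "grip": 0}}

```text
clock: 1.6
position: [0.3401, -0.4439, 0.2649]
ee_rot: [0.629, 0.778, 0.0, -0.0]
ft_force: [0.6, -0.4, -0.7]
grip_width: 0.0853
grip_force: 0.0
```

Call:
{"fn": "carry_out", "kwargs": {"rows": [[40,27,0,0,0,0],[40,27,0,0,0,0],[40,27,0,0,0,0],[40,27,0,0,0,0],[40,27,0,0,0,0],[40,27,0,0,0,0],[40,27,0,0,0,0],[40,27,0,0,0,0],[40,27,0,0,0,0],[40,27,0,0,0,0],[25,17,0,0,0,0],[10,5,0,0,0,0]]}}

```text
clock: 3.1
position: [0.5341, 0.043, 0.2649]
ee_rot: [0.627, 0.779, 0.0, -0.001]
ft_force: [-0.6, 0.1, -0.7]
grip_width: 0.0856
grip_force: 0.0
```

```bash
cat >> h.py <<'E'
def look(name):
    K,T=cam('wrist'); p,d=vision.capture('wrist'); cv2.imwrite(f'pics/{name}.png',p[:,:,::-1]); return K,T,p,d,world(K,T,d)
def rects(K,T,d,w,zp,lo,hi,amin=500):
    m=((w[...,2]>lo)&(w[...,2]<hi)).astype(np.uint8); out=[]
    for q in cv2.findContours(m,0,2)[0]:
        if cv2.contourArea(q)<amin: continue
        r=cv2.minAreaRect(ray(K,T,q[:,0],zp)[:,:2].astype(np.float32)*1000); out.append((cv2.contourArea(q),np.round(r[0],1),np.round(r[1],1),round(r[2],2)))
    return out
def to_tool(xyz):
    s=monitor.sense(); M=R.from_quat(s['ee_rot']).as_matrix(); return (M.T@(np.array(xyz)-s['position'])*1000).round(1)
def yawx():
    M=R.from_quat(monitor.sense()['ee_rot']).as_matrix(); return np.degrees(np.arctan2(M[1,0],M[0,0])).round(2),M[:,2].round(4)
E
python3 - <<'E'
from h import *
s=monitor.sense(); print(s['clock'],s['position'],yawx(),s['ft_force'],s['ft_torque'],s['qpos'])
K,T,p,d,w=look('w1'); 
for r in rects(K,T,d,w,.079,.070,.087): print(r)
for r in rects(K,T,d,w,.025,.018,.12): print(r)
E
```

```text
3.1 [0.53406538 0.04304515 0.26490276] (np.float64(102.27), array([-8.e-04,  7.e-04, -1.e+00])) [-0.59950698  0.1459738  -0.74222489] [-0.03379338  0.05257583 -0.03864154] [ 0.37347151  0.33806105 -0.62717686  1.83844998  0.2269824   1.03787233
 -0.12899252]
(3962.5, array([531.5,  43.9]), array([46. , 90.2]), 12.29)
(5371.0, array([516.5, 159. ]), array([45.9, 86.1]), 12.33)
(1100.0, array([ 576.8, -219.5]), array([57.2, 84.8]), 67.71)
(638.0, array([449.5, -87.6]), array([47., 38.]), 47.64)
(10925.0, array([774.9, 100.9]), array([129.2, 118.7]), 89.26)
(5391.0, array([516.3, 166.1]), array([ 54. , 101.2]), 12.33)
(8507.5, array([525.7,  97.3]), array([ 85.6, 239.7]), 12.33)
```

View pics/w1.png

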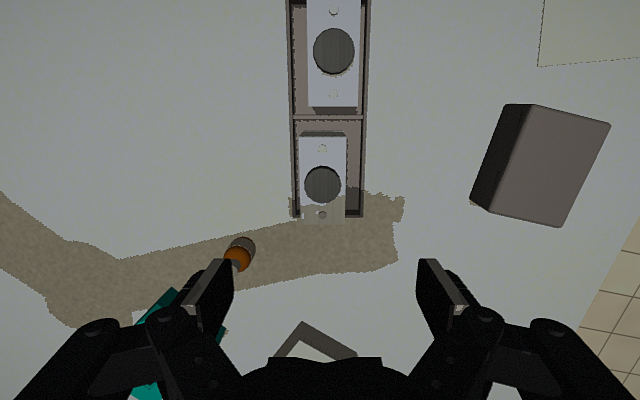

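The wrist view shows the right canister's cap at (322,185), the middle canister above it and the bottle at (238,250). The grasp axes are aligned, so I'll descend and grip.

Call:
{"fn": "carry_out", "kwargs": {"rows": [[1.4,-2.3,25,0,0,0],[0,0,40,0,0,0],[0,0,40,0,0,0],[0,0,40,0,0,0],[0,0,30,0,0,0],[0,0,15,0,0,0],[0,0,10,0,0,0],[0,0,0,0,0,0],[0,0,0,0,0,0]]}}

```text
clock: 4.28
position: [0.5322, 0.0421, 0.0662]
ee_rot: [0.629, 0.778, 0.001, 0.001]
ft_force: [0.3, -0.2, -0.6]
grip_width: 0.0856
grip_force: 0.0
```

Call:
{"fn": "carry_out", "kwargs": {"rows": [[0,0,0,0,0,0],[0,0,0,0,0,0],[0,0,0,0,0,0],[0,0,0,0,0,0],[0,0,0,0,0,0],[0,0,0,0,0,0]], "grip": 1, "grip_force": 60}}

```text
clock: 5.03
position: [0.5321, 0.0421, 0.0659]
ee_rot: [0.629, 0.778, 0.0, 0.001]
ft_force: [-0.3, -0.5, 5.7]
grip_width: 0.0454
grip_force: 63.0
```

Call:
{"fn": "carry_out", "kwargs": {"rows": [[0,0,-5,0,0,0],[0,0,-15,0,0,0],[0,0,-30,0,0,0],[0,0,-35,0,0,0],[0,0,-25,0,0,0],[0,0,-10,0,0,0],[0,0,0,0,0,0],[0,0,0,0,0,0]]}}

```text
clock: 6.02
position: [0.5307, 0.0418, 0.1841]
ee_rot: [0.629, 0.778, -0.001, -0.001]
ft_force: [0.2, 0.3, -4.5]
grip_width: 0.0453
grip_force: 62.6
```

```bash
cat >> h.py <<'E'
def ft(n=5):
    F=[];Q=[];U=[]
    for i in range(n):
        if i: vision.capture('wrist')
        s=monitor.sense(); M=R.from_quat(s['ee_rot']).as_matrix(); F.append(s['ft_force']);Q.append(M.T@np.array(s['ft_torque']));U.append(s['tau'])
    print(s['clock'],s['grip_width'],'F',np.mean(F,0).round(2),'Ttool',np.mean(Q,0).round(3),'sd',np.std(Q,0).round(3),'tau',np.mean(U,0).round(2),yawx())
E
python3 -c "
from h import *
ft(5)"
```

```text
6.225 0.04529339978988012 F [ 0.34  0.57 -4.44] Ttool [-0.009 -0.028 -0.006] sd [0.032 0.022 0.017] tau [ 4.000e-02 -4.507e+01 -6.730e+00 -2.266e+01  1.000e-02  1.000e-02
 -0.000e+00] (np.float64(102.12), array([-1.7e-03,  1.0e-04, -1.0e+00]))
```

Call:
{"fn": "carry_out", "kwargs": {"rows": [[0,0,0,0,8,0],[0,0,0,0,10,0],[0,0,0,0,0,0],[0,0,0,0,0,0],[0,0,0,0,0,0],[0,0,0,0,-5,0],[0,0,0,0,-10,0],[0,0,0,0,0,0],[0,0,0,0,0,0]]}}

```text
clock: 7.35
position: [0.5314, 0.0426, 0.1854]
ee_rot: [0.628, 0.778, 0.017, -0.021]
ft_force: [-0.3, -0.0, -5.3]
grip_width: 0.0451
grip_force: 62.7
```

```bash
python3 -c "
from h import *
ft(5)"
```

```text
7.55 0.04495643890832575 F [ 0.19  0.16 -4.87] Ttool [ 0.007 -0.105  0.019] sd [0.014 0.04  0.039] tau [-1.06e+00 -4.53e+01 -7.47e+00 -2.26e+01 -2.50e-01 -5.00e-02  1.00e-02] (np.float64(101.93), array([-0.0119,  0.0519, -0.9986]))
```

Call:
{"fn": "carry_out", "kwargs": {"rows": [[0,0,0,0,-8,0],[0,0,0,0,-10,0],[0,0,0,0,-3,0],[0,0,0,0,0,0],[0,0,0,0,0,0],[0,0,0,0,5,0],[0,0,0,0,10,0],[0,0,0,0,0,0],[0,0,0,0,0,0]]}}

```text
clock: 8.68
position: [0.5314, 0.0413, 0.1852]
ee_rot: [0.629, 0.777, -0.017, 0.021]
ft_force: [0.2, 0.9, -4.3]
grip_width: 0.0451
grip_force: 63.7
```

```bash
python3 -c "
from h import *
ft(5)"
```

```text
8.875 0.04512764658236869 F [ 0.48  0.47 -4.24] Ttool [-0.027  0.13   0.004] sd [0.041 0.029 0.019] tau [ 1.020e+00 -4.481e+01 -5.280e+00 -2.273e+01  2.600e-01  8.000e-02
 -1.000e-02] (np.float64(102.28), array([ 0.0109, -0.0517, -0.9986]))
```

Torque about the tilt axis flips with tilt, but the pendulum effect does that too. A larger tilt, then returning to level, will separate an offset from a slope.

Call:
{"fn": "carry_out", "kwargs": {"rows": [[0,0,0,0,-6,0],[0,0,0,0,-6,0],[0,0,0,0,0,0],[0,0,0,0,0,0]]}}

```text
clock: 9.38
position: [0.5316, 0.0425, 0.1853]
ee_rot: [0.623, 0.771, -0.082, 0.101]
ft_force: [0.9, -0.5, -4.1]
grip_width: 0.0451
grip_force: 63.7
```

```bash
python3 -c "
from h import *
ft(5)"
```

```text
9.575 0.04510220415808556 F [ 0.03 -0.28 -4.28] Ttool [ 0.003  0.494 -0.02 ] sd [0.019 0.015 0.036] tau [-6.500e-01 -4.552e+01 -4.660e+00 -2.208e+01  8.600e-01  5.500e-01
  1.000e-02] (np.float64(102.0), array([ 0.0538, -0.2528, -0.966 ]))
```

Call:
{"fn": "carry_out", "kwargs": {"rows": [[0,0,0,0,6,0],[0,0,0,0,9,0],[0,0,0,0,9,0],[0,0,0,0,6,0],[0,0,0,0,0,0],[0,0,0,0,0,0]]}}

```text
clock: 10.32
position: [0.5314, 0.0421, 0.1853]
ee_rot: [0.623, 0.771, 0.081, -0.101]
ft_force: [-0.4, -0.4, -5.1]
grip_width: 0.0453
grip_force: 64.9
```

```bash
python3 -c "
from h import *
ft(5)"
```

```text
10.525 0.04529736969592907 F [-0.46  0.17 -4.92] Ttool [-0.006 -0.479  0.006] sd [0.026 0.039 0.015] tau [ 8.000e-01 -4.541e+01 -8.260e+00 -2.214e+01 -8.900e-01  1.200e-01
 -1.000e-02] (np.float64(102.27), array([-0.0543,  0.2521, -0.9662]))
```

Call:
{"fn": "carry_out", "kwargs": {"rows": [[0,0,0,0,-3,0],[0,0,0,0,-5,0],[0,0,0,0,-4,0],[0,0,0,0,-2,0],[0,0,0,0,0,0]]}}

```text
clock: 11.15
position: [0.5313, 0.0441, 0.1857]
ee_rot: [0.627, 0.779, 0.006, -0.007]
ft_force: [0.6, -0.4, -4.9]
grip_width: 0.0454
grip_force: 64.9
```

```bash
python3 -c "
from h import *
ft(10)"
```

```text
11.6 0.04472319795883202 F [-0.1  -0.11 -4.83] Ttool [ 0.01   0.001 -0.002] sd [0.038 0.039 0.036] tau [-3.200e-01 -4.509e+01 -6.160e+00 -2.267e+01 -3.000e-02 -1.000e-02
 -2.000e-02] (np.float64(102.07), array([-0.0038,  0.0172, -0.9998]))
```

Call:
{"fn": "carry_out", "kwargs": {"rows": [[0,0,0,0,-5,0],[0,0,0,0,-9,0],[0,0,0,0,-2,0],[0,0,0,0,0,0],[0,0,0,0,0,0],[0,0,0,0,3,0],[0,0,0,0,5,0],[0,0,0,0,4,0],[0,0,0,0,2,0],[0,0,0,0,0,0]]}}

```text
clock: 12.85
position: [0.5319, 0.0398, 0.1852]
ee_rot: [0.63, 0.776, -0.006, 0.007]
ft_force: [-1.0, -0.5, -4.9]
grip_width: 0.0451
grip_force: 65.4
```

```bash
python3 -c "
from h import *
ft(10)"
```

```text
13.3 0.044989210683975024 F [ 0.06 -0.06 -4.52] Ttool [-0.006 -0.007  0.009] sd [0.017 0.042 0.023] tau [ 3.200e-01 -4.493e+01 -5.500e+00 -2.274e+01  4.000e-02  1.000e-02
  2.000e-02] (np.float64(102.15), array([ 0.0037, -0.0172, -0.9998]))
```

No offset between the two sides at ±1° (a ball would give ±0.08 Nm), so this one is rigid. I'll put it back and take the middle canister.

Call:
{"fn": "carry_out", "kwargs": {"rows": [[0,0,0,0,1,0],[0,0,15,0,0,0],[0,0,30,0,0,0],[0,0,30,0,0,0],[0,0,20,0,0,0],[0,0,10,0,0,0],[0,0,0,0,0,0]]}}

```text
clock: 14.18
position: [0.5311, 0.0421, 0.0794]
ee_rot: [0.629, 0.778, -0.0, -0.001]
ft_force: [-0.8, 0.3, -4.8]
grip_width: 0.0453
grip_force: 65.2
```

```bash
python3 -c "
from h import *
print(yawx(),to_tool((.5321,.0421,.0659)))"
```

```text
(np.float64(102.12), array([-1.6e-03,  1.0e-04, -1.0e+00])) [-0.2  1.  13.5]
```

Call:
{"fn": "carry_out", "kwargs": {"rows": [[0,1,6,0,0,0],[0,0,5,0,0,0],[0,0,1,0,0,0],[0,0,0,0,0,0]]}}

```text
clock: 14.68
position: [0.5326, 0.0423, 0.0684]
ee_rot: [0.629, 0.778, 0.0, 0.0]
ft_force: [-0.0, 0.0, -4.7]
grip_width: 0.0452
grip_force: 65.3
```

Call:
{"fn": "carry_out", "kwargs": {"rows": [[0,0,0,0,0,0],[0,0,0,0,0,0],[0,0,0,0,0,0],[0,0,-10,0,0,0],[0,0,-30,0,0,0],[0,0,-40,0,0,0],[0,0,-40,0,0,0],[25,2,-20,0,0,0],[40,4,0,0,0,0],[35,3,0,0,0,0],[18,1,0,0,0,0],[0,0,0,0,0,0]], "grip": 0}}

```text
clock: 16.18
position: [0.5173, 0.1606, 0.2085]
ee_rot: [0.628, 0.778, 0.0, 0.0]
ft_force: [0.1, -0.7, -0.2]
grip_width: 0.0852
grip_force: 0.0
```

Run:
```python
from h import *
K,T,p,d,w=look('w2'); print(yawx())
for r in rects(K,T,d,w,.079,.070,.087): print(r,to_tool((*r[1]/1000,.065)))
```

```text
(np.float64(102.12), array([-1.e-04, -8.e-04, -1.e+00]))
(4062.5, array([531.5,  46.7]), array([46. , 95.4]), 12.22) [-112.7  -10.   143.4]
(5711.0, array([515.9, 161.7]), array([45.9, 90.7]), 12.33) [  3.   -1.1 143.3]
(6860.5, array([487.8, 264.8]), array([45.9, 73.1]), 12.32) [109.7  -6.9 143.2]
```

Call:
{"fn": "carry_out", "kwargs": {"rows": [[3,-1,20,0,0,0],[0,0,40,0,0,0],[0,0,40,0,0,0],[0,0,28,0,0,0],[0,0,15,0,0,0],[0,0,0,0,0,0],[0,0,0,0,0,0]]}}

```text
clock: 17.1
position: [0.5168, 0.1624, 0.0663]
ee_rot: [0.629, 0.778, 0.001, 0.001]
ft_force: [1.0, 0.3, 0.6]
grip_width: 0.0857
grip_force: 0.0
```

Call:
{"fn": "carry_out", "kwargs": {"rows": [[0,0,0,0,0,0],[0,0,0,0,0,0],[0,0,0,0,0,0],[0,0,0,0,0,0],[0,0,0,0,0,0]], "grip": 1}}

```text
clock: 17.73
position: [0.5162, 0.1625, 0.0661]
ee_rot: [0.629, 0.778, 0.0, 0.0]
ft_force: [-1.4, -1.1, 5.2]
grip_width: 0.0451
grip_force: 62.6
```

Call:
{"fn": "carry_out", "kwargs": {"rows": [[0,0,-5,0,0,0],[0,0,-15,0,0,0],[0,0,-30,0,0,0],[0,0,-35,0,0,0],[0,0,-25,0,0,0],[0,0,-10,0,7,0],[0,0,0,0,8,0],[0,0,0,0,0,0],[0,0,0,0,0,0]]}}

```text
clock: 18.85
position: [0.5155, 0.1629, 0.1854]
ee_rot: [0.623, 0.771, 0.081, -0.101]
ft_force: [0.8, 1.4, -4.2]
grip_width: 0.0451
grip_force: 62.5
```

```bash
python3 -c "
from h import *
ft(5)"
```

```text
19.05 0.04517330880358443 F [-0.42  0.37 -4.6 ] Ttool [-0.014 -0.53  -0.005] sd [0.024 0.072 0.028] tau [ 8.900e-01 -4.451e+01 -8.590e+00 -2.212e+01 -8.400e-01 -1.600e-01
 -1.000e-02] (np.float64(102.3), array([-0.0548,  0.2521, -0.9661]))
```

Call:
{"fn": "carry_out", "kwargs": {"rows": [[0,0,0,0,-3,0],[0,0,0,0,-5,0],[0,0,0,0,-4,0],[0,0,0,0,-2,0],[0,0,0,0,0,0]]}}

```text
clock: 19.68
position: [0.5155, 0.1638, 0.1853]
ee_rot: [0.628, 0.779, 0.006, -0.007]
ft_force: [1.0, 0.4, -4.2]
grip_width: 0.0455
grip_force: 62.5
```

```bash
python3 -c "
from h import *
ft(10)"
```

```text
20.125 0.045507745905796135 F [ 0.06  0.12 -4.47] Ttool [-0.    -0.022 -0.019] sd [0.029 0.031 0.042] tau [-3.700e-01 -4.564e+01 -6.630e+00 -2.271e+01 -5.000e-02 -3.000e-02
 -2.000e-02] (np.float64(102.06), array([-0.0039,  0.0172, -0.9998]))
```

Call:
{"fn": "carry_out", "kwargs": {"rows": [[0,0,0,0,-5,0],[0,0,0,0,-9,0],[0,0,0,0,-2,0],[0,0,0,0,0,0],[0,0,0,0,0,0],[0,0,0,0,3,0],[0,0,0,0,5,0],[0,0,0,0,4,0],[0,0,0,0,2,0],[0,0,0,0,0,0]]}}

```text
clock: 21.38
position: [0.5163, 0.1609, 0.1852]
ee_rot: [0.63, 0.777, -0.006, 0.007]
ft_force: [-1.0, -0.5, -4.6]
grip_width: 0.045
grip_force: 62.5
```

```bash
python3 -c "
from h import *
ft(10)"
```

```text
21.825 0.045317250146731075 F [ 0.28  0.18 -4.32] Ttool [0.003 0.055 0.002] sd [0.026 0.028 0.022] tau [ 3.800e-01 -4.579e+01 -5.960e+00 -2.271e+01  8.000e-02  4.000e-02
  2.000e-02] (np.float64(102.16), array([ 0.0036, -0.0172, -0.9998]))
```

Call:
{"fn": "carry_out", "kwargs": {"rows": [[0,0,0,0,-3,0],[0,0,0,0,0,0],[0,0,0,0,0,0],[0,0,0,0,0,0],[0,0,0,0,0,0]]}}

```text
clock: 22.45
position: [0.516, 0.1621, 0.1852]
ee_rot: [0.628, 0.777, -0.022, 0.027]
ft_force: [-0.6, -0.0, -3.6]
grip_width: 0.0454
grip_force: 62.5
```

```bash
cat >> h.py <<'E'
def ty(n):
    L=[]
    for i in range(n):
        if i: vision.capture('wrist')
        s=monitor.sense(); M=R.from_quat(s['ee_rot']).as_matrix(); L.append((M.T@np.array(s['ft_torque']))[1])
    L=np.array(L); print(s['clock'],L.round(2),'mean',L.mean().round(4),'se',(L.std()/n**.5).round(4),'F',s['ft_force'],'ztool',M[:,2].round(4))
E
python3 -c "
from h import *
ty(14)"
```

```text
23.1 [0.14 0.25 0.14 0.11 0.12 0.16 0.12 0.19 0.17 0.1  0.14 0.12 0.16 0.14] mean 0.1466 se 0.0102 F [-0.30930369  1.19326548 -3.86644049] ztool [ 0.0146 -0.0682 -0.9976]
```

Call:
{"fn": "carry_out", "kwargs": {"rows": [[0,0,0,0,8,0],[0,0,0,0,0,0]]}}

```text
clock: 23.35
position: [0.5168, 0.1593, 0.1849]
ee_rot: [0.63, 0.776, 0.021, -0.027]
ft_force: [-0.1, 0.0, -4.0]
grip_width: 0.0454
grip_force: 62.6
```

```bash
python3 -c "
from h import *
ty(24)"
```

```text
24.5 [-0.19 -0.19 -0.13 -0.17 -0.12 -0.09 -0.08 -0.08 -0.09 -0.08 -0.11 -0.16
 -0.19 -0.2  -0.15 -0.09 -0.07 -0.08 -0.11 -0.12 -0.18 -0.23 -0.17 -0.1 ] mean -0.133 se 0.0097 F [-0.67495365 -0.97826726 -4.14053574] ztool [-0.0147  0.0681 -0.9976]
```

The middle one gives 0.28 at ±4°, which fits rigid (0.285) and not a ball (0.35). I'll put it back and test the left canister the same way before deciding.

Call:
{"fn": "carry_out", "kwargs": {"rows": [[0,0,0,0,-4,0],[0,0,15,0,0,0],[0,0,30,0,0,0],[0,0,30,0,0,0],[0,0,20,0,0,0],[0,0,10,0,0,0],[0,0,0,0,0,0]]}}

```text
clock: 25.38
position: [0.5158, 0.1625, 0.0798]
ee_rot: [0.629, 0.778, -0.0, -0.0]
ft_force: [0.8, -0.1, -3.6]
grip_width: 0.0452
grip_force: 62.5
```

```bash
python3 -c "
from h import *
print(yawx(),to_tool((.5162,.1625,.0661)))"
```

```text
(np.float64(102.11), array([-9.e-04,  1.e-04, -1.e+00])) [-0.   0.4 13.7]
```

Call:
{"fn": "carry_out", "kwargs": {"rows": [[0,0,6,0,0,0],[0,0,6,0,0,0],[0,0,2.5,0,0,0],[0,0,0,0,0,0]]}}

```text
clock: 25.88
position: [0.5161, 0.1625, 0.0661]
ee_rot: [0.629, 0.778, 0.0, 0.0]
ft_force: [-1.5, -0.1, -0.8]
grip_width: 0.0454
grip_force: 62.9
```

Call:
{"fn": "carry_out", "kwargs": {"rows": [[0,0,0,0,0,0],[0,0,0,0,0,0],[0,0,0,0,0,0],[0,0,-10,0,0,0],[0,0,-30,0,0,0],[0,0,-40,0,0,0],[0,0,-40,0,0,0],[25,-1,-20,0,0,0],[40,-2,0,0,0,0],[32,-2,0,0,0,0],[15,0,0,0,0,0],[0,0,0,0,0,0]], "grip": 0}}

```text
clock: 27.38
position: [0.4874, 0.2715, 0.206]
ee_rot: [0.628, 0.778, 0.0, 0.0]
ft_force: [-0.4, -0.0, -0.5]
grip_width: 0.0855
grip_force: 0.0
```

Run:
```python
from h import *
K,T,p,d,w=look('w3'); print(yawx())
for r in rects(K,T,d,w,.079,.070,.087): print(r,to_tool((*r[1]/1000,.065)))
```

```text
(np.float64(102.1), array([ 0.e+00, -8.e-04, -1.e+00]))
(4182.5, array([515.4, 164.2]), array([46. , 95.3]), 12.29) [-109.3    4.7  140.8]
(5816.0, array([485.9, 273.7]), array([45.9, 90.6]), 12.31) [  3.9  -1.2 140.7]
```

Call:
{"fn": "carry_out", "kwargs": {"rows": [[4,-1,20,0,0,0],[0,0,40,0,0,0],[0,0,40,0,0,0],[0,0,26,0,0,0],[0,0,14,0,0,0],[0,0,0,0,0,0],[0,0,0,0,0,0]]}}

```text
clock: 28.3
position: [0.4863, 0.2749, 0.0665]
ee_rot: [0.629, 0.778, 0.001, 0.0]
ft_force: [0.7, 0.6, 0.7]
grip_width: 0.0854
grip_force: 0.0
```

Call:
{"fn": "carry_out", "kwargs": {"rows": [[0,0,0,0,0,0],[0,0,0,0,0,0],[0,0,0,0,0,0],[0,0,0,0,0,0],[0,0,0,0,0,0]], "grip": 1}}

```text
clock: 28.92
position: [0.486, 0.2748, 0.0666]
ee_rot: [0.629, 0.778, 0.0, 0.0]
ft_force: [-0.7, -1.5, 6.6]
grip_width: 0.0455
grip_force: 62.9
```

Call:
{"fn": "carry_out", "kwargs": {"rows": [[0,0,-5,0,0,0],[0,0,-15,0,0,0],[0,0,-30,0,0,0],[0,0,-35,0,0,0],[0,0,-25,0,0,0],[0,0,-10,0,-6,0],[0,0,0,0,-4,0],[0,0,0,0,6,0],[0,0,0,0,0,0],[0,0,0,0,0,0],[0,0,0,0,0,0],[0,0,0,0,0,0]]}}

```text
clock: 30.42
position: [0.4856, 0.2749, 0.1858]
ee_rot: [0.628, 0.777, -0.022, 0.027]
ft_force: [-0.3, -0.5, -4.1]
grip_width: 0.0454
grip_force: 62.9
```

```bash
python3 -c "
from h import *
ty(14)"
```

```text
31.075 [0.12 0.16 0.17 0.12 0.17 0.18 0.18 0.13 0.12 0.12 0.12 0.18 0.15 0.11] mean 0.145 se 0.007 F [ 0.1418506   0.84991865 -4.18811269] ztool [ 0.0147 -0.0683 -0.9976]
```

Call:
{"fn": "carry_out", "kwargs": {"rows": [[0,0,0,0,8,0],[0,0,0,0,0,0]]}}

```text
clock: 31.32
position: [0.4869, 0.2715, 0.1854]
ee_rot: [0.63, 0.776, 0.021, -0.026]
ft_force: [0.6, -0.9, -5.1]
grip_width: 0.0454
grip_force: 63.1
```

```bash
python3 -c "
from h import *
ty(24)"
```

```text
32.475 [-0.23 -0.11 -0.13 -0.09 -0.05 -0.1  -0.11 -0.09 -0.14 -0.09 -0.13 -0.09
 -0.11 -0.12 -0.15 -0.11 -0.11 -0.14 -0.13 -0.09 -0.13 -0.13 -0.15 -0.15] mean -0.1204 se 0.007 F [-0.37752437 -0.25230152 -4.20372519] ztool [-0.0147  0.0682 -0.9976]
```

Call:
{"fn": "carry_out", "kwargs": {"rows": [[0,0,0,0,5,0],[0,0,0,0,6,0],[0,0,0,0,0,0],[0,0,0,0,0,0],[0,0,0,0,0,0],[0,0,0,0,0,0]]}}

```text
clock: 33.22
position: [0.4854, 0.2756, 0.186]
ee_rot: [0.622, 0.772, 0.082, -0.101]
ft_force: [-0.1, 0.4, -4.7]
grip_width: 0.0456
grip_force: 63.1
```

```bash
python3 -c "
from h import *
ty(6)"
```

```text
33.475 [-0.5  -0.5  -0.48 -0.54 -0.54 -0.54] mean -0.5174 se 0.0102 F [ 0.61594446 -0.07532465 -4.65381593] ztool [-0.0543  0.2528 -0.966 ]
```

Call:
{"fn": "carry_out", "kwargs": {"rows": [[0,0,0,0,-10,0],[0,0,0,0,-10,0],[0,0,0,0,-10,0],[0,0,0,0,0,0],[0,0,0,0,0,0],[0,0,0,0,0,0],[0,0,0,0,0,0]]}}

```text
clock: 34.35
position: [0.4866, 0.2728, 0.1859]
ee_rot: [0.625, 0.77, -0.082, 0.101]
ft_force: [-0.4, 1.3, -3.9]
grip_width: 0.045
grip_force: 63.2
```

```bash
python3 -c "
from h import *
ty(6)"
```

```text
34.6 [0.59 0.56 0.62 0.5  0.53 0.56] mean 0.5595 se 0.0156 F [ 0.01288031  0.08005405 -4.09774237] ztool [ 0.0541 -0.2528 -0.966 ]
```

Checking the signs: tilting +θ raises the +x end, so a ball rolls opposite to the pendulum term and lowers the torque.

| Canister | Torque at 15° | Difference at ±1° (mean half) |
|---|---|---|
| Right | 0.487 | about 0 (ball predicts −0.01) |
| Middle | about 0.54 | +0.038 (rigid predicts 0.036) |
| Left | about 0.54 | not measured |

The right canister now looks like the one with the ball. I'll return the left one and recheck the right with the same settled ±4° test.

Call:
{"fn": "carry_out", "kwargs": {"rows": [[0,0,0,0,8,0],[0,0,0,0,7,0],[0,0,20,0,0,0],[0,0,35,0,0,0],[0,0,32,0,0,0],[0,0,18,0,0,0],[0,0,0,0,0,0],[0,0,0,0,0,0]]}}

```text
clock: 35.6
position: [0.4865, 0.2753, 0.0819]
ee_rot: [0.628, 0.778, 0.001, 0.0]
ft_force: [0.8, 1.0, -3.4]
grip_width: 0.0454
grip_force: 63.1
```

```bash
python3 -c "
from h import *
print(yawx(),to_tool((.486,.2748,.0666)))"
```

```text
(np.float64(102.12), array([ 0.0017,  0.001 , -1.    ])) [-0.4 -0.6 15.3]
```

Call:
{"fn": "carry_out", "kwargs": {"rows": [[0,0,8,0,0,0],[0,0,5.5,0,0,0],[0,0,2,0,0,0],[0,0,0,0,0,0]]}}

```text
clock: 36.1
position: [0.4859, 0.2746, 0.0666]
ee_rot: [0.629, 0.778, -0.0, 0.001]
ft_force: [-3.5, -3.9, 8.6]
grip_width: 0.0453
grip_force: 64.7
```

Call:
{"fn": "carry_out", "kwargs": {"rows": [[0,0,0,0,0,0],[0,0,0,0,0,0],[0,0,0,0,0,0],[0,0,-15,0,0,0],[0,0,-40,0,0,0],[-20,0,-45,0,0,0],[-45,0,-20,0,0,0],[-50,-1,0,0,0,0],[-50,-1,0,0,0,0],[-45,-1,0,0,0,0],[-26,-1,0,0,0,0],[0,0,0,0,0,0]], "grip": 0}}

```text
clock: 37.6
position: [0.5318, 0.0407, 0.186]
ee_rot: [0.63, 0.776, -0.0, 0.001]
ft_force: [-0.2, 0.2, -0.0]
grip_width: 0.0851
grip_force: 0.0
```

Run:
```python
from h import *
K,T,p,d,w=look('w4'); print(yawx())
for r in rects(K,T,d,w,.079,.070,.087): print(r,to_tool((*r[1]/1000,.065)))
m=((w[...,2]>.088)&(w[...,2]<.102)).astype(np.uint8)
for q in cv2.findContours(m,0,2)[0]:
    if cv2.contourArea(q)>200: c=cv2.minEnclosingCircle(ray(K,T,q[:,0],.093)[:,:2].astype(np.float32)*1000); print('cap',np.round(c[0],1),c[1],to_tool((*np.array(c[0])/1000,.065)))
```

```text
(np.float64(102.02), array([ 8.e-04,  2.e-04, -1.e+00]))
(6808.0, array([532. ,  44.2]), array([45.9, 90.9]), 12.22) [  1.3   0.7 121. ]
(4225.5, array([519. , 147.6]), array([45.9, 62.8]), 12.31) [105.1   9.5 121. ]
cap [531.7  44.7] 18.228187561035156 [  1.8   0.5 121. ]
cap [516.1 160.5] 17.769590377807617 [118.3   9.3 121. ]
```

Call:
{"fn": "carry_out", "kwargs": {"rows": [[1.5,0.5,20,0,0,0],[0,0,40,0,0,0],[0,0,35,0,0,0],[0,0,18,0,0,0],[0,0,8,0,0,0],[0,0,0,0,0,0]]}}

```text
clock: 38.4
position: [0.5318, 0.0452, 0.0646]
ee_rot: [0.628, 0.778, 0.0, 0.0]
ft_force: [0.6, 0.4, -0.5]
grip_width: 0.0855
grip_force: 0.0
```

Call:
{"fn": "carry_out", "kwargs": {"rows": [[0,0,0,0,0,0],[0,0,0,0,0,0],[0,0,0,0,0,0],[0,0,0,0,0,0],[0,0,0,0,0,0]], "grip": 1}}

```text
clock: 39.02
position: [0.5322, 0.0446, 0.0652]
ee_rot: [0.629, 0.778, 0.0, 0.001]
ft_force: [0.0, -0.3, 5.8]
grip_width: 0.0454
grip_force: 63.2
```

Call:
{"fn": "carry_out", "kwargs": {"rows": [[0,0,-5,0,0,0],[0,0,-15,0,0,0],[0,0,-30,0,0,0],[0,0,-35,0,0,0],[0,0,-25,0,0,0],[0,0,-10,0,-6,0],[0,0,0,0,-4,0],[0,0,0,0,6,0],[0,0,0,0,0,0],[0,0,0,0,0,0],[0,0,0,0,0,0],[0,0,0,0,0,0]]}}

```text
clock: 40.52
position: [0.5314, 0.0449, 0.1842]
ee_rot: [0.628, 0.777, -0.022, 0.027]
ft_force: [-0.6, 0.1, -4.5]
grip_width: 0.0453
grip_force: 62.6
```

```bash
python3 -c "
from h import *
ty(12)"
```

```text
41.075 [0.11 0.12 0.15 0.11 0.08 0.13 0.12 0.12 0.11 0.07 0.11 0.09] mean 0.1112 se 0.0059 F [-0.56339711 -0.08330836 -4.5881823 ] ztool [ 0.0146 -0.0683 -0.9976]
```

Call:
{"fn": "carry_out", "kwargs": {"rows": [[0,0,0,0,8,0],[0,0,0,0,0,0]]}}

```text
clock: 41.32
position: [0.532, 0.0416, 0.1839]
ee_rot: [0.63, 0.776, 0.021, -0.027]
ft_force: [-0.4, -0.9, -5.1]
grip_width: 0.0452
grip_force: 62.6
```

```bash
python3 -c "
from h import *
ty(16)"
```

```text
42.075 [-0.17 -0.12 -0.02 -0.02 -0.04 -0.67 -0.12 -0.08 -0.08 -0.06 -0.09 -0.11
 -0.13 -0.1  -0.1  -0.13] mean -0.128 se 0.0366 F [ 0.90093862  0.3361386  -4.433103  ] ztool [-0.0146  0.0681 -0.9976]
```

The −0.67 Nm spike at 0.5 s is the ball knocking, and the settled ±4° value of about 0.105 matches the ball prediction of 0.10. This is the one. Next I'll carry it to a spot beside the holder and look.

Call:
{"fn": "carry_out", "kwargs": {"rows": [[0,0,-5,0,-4,0],[0,0,-15,0,0,4],[0,0,-16,0,0,9],[0,0,0,0,0,9],[0,0,0,0,0,9],[-12,5,0,0,0,3.6],[-25,11,0,0,0,0],[-36,15,0,0,0,0],[-42,17,0,0,0,0],[-42,17,0,0,0,0],[-42,17,0,0,0,0],[-42,17,0,0,0,0]]}}

```text
clock: 43.58
position: [0.5311, -0.2189, 0.2202]
ee_rot: [0.831, 0.556, -0.0, 0.0]
ft_force: [-0.3, 0.9, -4.4]
grip_width: 0.0455
grip_force: 62.9
```

Call:
{"fn": "carry_out", "kwargs": {"rows": [[-42,17,0,0,0,0],[-36,15,0,0,0,0],[-28,13,0,0,0,0],[-15,8,0,0,0,0],[-5,2,0,0,0,0],[0,0,0,0,0,0],[0,0,0,0,0,0]]}}

```text
clock: 44.45
position: [0.5347, -0.352, 0.2203]
ee_rot: [0.831, 0.557, 0.0, -0.0]
ft_force: [-0.4, 0.4, -5.3]
grip_width: 0.0455
grip_force: 62.9
```

```bash
cat > hole.py <<'E'
from h import *
import sys
K,T,p,d,w=look(sys.argv[1]); s=monitor.sense(); print(s['clock'],s['position'],yawx())
H=np.array([.567,-.273]); near=np.hypot(w[...,0]-H[0],w[...,1]-H[1])<.1
m=(near&(w[...,2]>.033)&(w[...,2]<.047)).astype(np.uint8)
cs,h=cv2.findContours(m,cv2.RETR_CCOMP,1)
for q,hh in zip(cs,h[0]):
    if cv2.contourArea(q)<800: continue
    r=cv2.minAreaRect(ray(K,T,q[:,0],.04)[:,:2].astype(np.float32)*1000); print('hole' if hh[3]>=0 else 'outer',cv2.contourArea(q),np.round(r[0],1),np.round(r[1],1),round(r[2],2),to_tool((*np.array(r[0])/1000,.07)))
g=cv2.convertScaleAbs(p[:,:,::-1],alpha=1.3); cv2.imwrite(f'pics/{sys.argv[1]}b.png',g); np.savez(sys.argv[1],p=p,d=d,T=T,K=K)
E
python3 hole.py w5
```

```text
44.5 [ 0.5347408  -0.35219333  0.22041425] (np.float64(67.63), array([ 1.e-04,  5.e-04, -1.e+00]))
outer 18132.5 [ 565.7 -273. ] [147.1  99.9] 67.45 [ 85.   -1.5 150.5]
hole 5862.5 [ 566.1 -272.2] [92.7 49.8] 67.45 [ 85.8  -1.4 150.5]
```

View pics/w5b.png

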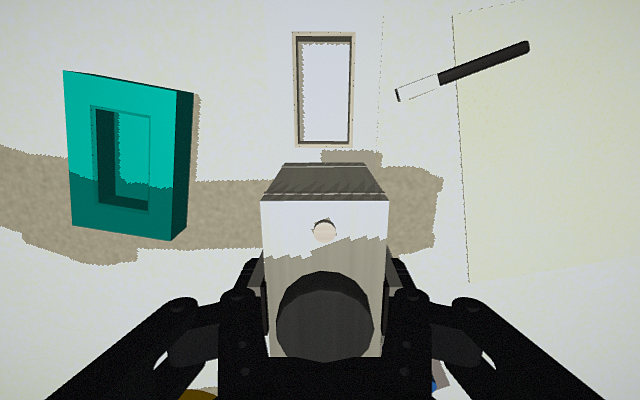

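The view shows the white holder's pocket at (324,90), square to the tool, and the held canister with its cap at (325,315). I'll check the canister's offset in the hand.

Run:
```python
from h import *
z=np.load('w5.npz'); d=z['d']; K=z['K']; M=vision.camera_model('wrist')['mount']
t=world(K,M,d)  # tool coords
def show(n,m,zp):
    q=max(cv2.findContours(m.astype(np.uint8),0,1)[0],key=cv2.contourArea)
    P=ray(K,M,q[:,0],zp)[:,:2]*1000; print(n,len(q),'x',P[:,0].min().round(1),P[:,0].max().round(1),'y',P[:,1].min().round(1),P[:,1].max().round(1)); return P
v=np.indices(d.shape)[0]
f=t[240:255,280:310,2]; zt=np.nanmedian(f); print('top z',zt,'cap z',np.nanmedian(t[300:340,300:350,2]))
near=(abs(t[...,0])<.06)&(abs(t[...,1])<.032)
P=show('top',near&(abs(t[...,2]-zt)<.005)&(v<245),zt)
e=P[P[:,0]>P[:,0].max()-1.5]; print('front edge slope deg',np.degrees(np.polyfit(e[:,1],e[:,0],1)[0]))
zc=zt-.014; P=show('cap',near&(abs(t[...,2]-zc)<.004),zc); print(cv2.minEnclosingCircle(P.astype(np.float32)))
```

```text
top z -0.01339402719217743 cap z -0.02737665210223862
top 342 x 27.0 45.5 y -23.5 22.5
front edge slope deg 0.01000620965572115
cap 288 x -14.0 19.6 y -17.7 17.1
((1.2743219137191772, -0.7127044200897217), 18.380374908447266)
```

Call:
{"fn": "carry_out", "kwargs": {"rows": [[15,-0.9,0,0,0,0.2],[30,0,0,0,0,0],[27,0,0,0,0,0],[13,0,10,0,0,0],[0,0,25,0,0,0],[0,0,35,0,0,0],[0,0,20,0,0,0],[0,0,10,0,0,0],[0,0,0,0,0,0],[0,0,0,0,0,0],[0,0,0,0,0,0],[0,0,0,0,0,0]]}}

```text
clock: 46.0
position: [0.5665, -0.2751, 0.121]
ee_rot: [0.832, 0.554, 0.0, 0.001]
ft_force: [1.0, -0.6, -4.6]
grip_width: 0.0454
grip_force: 62.7
```

Run:
```python
from h import *
L=[]
for i in range(5):
    L.append(to_tool((.5664,-.2728,.0716))); vision.capture('wrist')
print(np.mean(L,0),np.std(L,0),yawx(),monitor.sense()['clock'],monitor.sense()['ft_force'])
```

```text
[ 2.1  -0.84 49.06] [0.         0.1496663  0.21540659] (np.float64(67.31), array([ 1.e-04, -1.e-04, -1.e+00])) 46.25 [ 0.01365678 -0.74512537 -5.16319015]
```

Call:
{"fn": "carry_out", "kwargs": {"rows": [[2.1,-0.8,6,0,0,-0.1],[0,0,8,0,0,0],[0,0,4,0,0,0],[0,0,0,0,0,0],[0,0,0,0,0,0],[0,0,0,0,0,0]]}}

```text
clock: 47.0
position: [0.5665, -0.2728, 0.1025]
ee_rot: [0.832, 0.555, 0.0, 0.0]
ft_force: [0.8, 0.7, -4.7]
grip_width: 0.0453
grip_force: 62.7
```

Run:
```python
from h import *
print(to_tool((.5664,-.2728,.0716)),yawx(),monitor.sense()['ft_force'])
```

```text
[-0.  -0.1 30.9] (np.float64(67.41), array([ 4.e-04, -3.e-04, -1.e+00])) [ 0.75279844  0.66714826 -4.74409468]
```

Call:
{"fn": "carry_out", "kwargs": {"rows": [[0,0,3,0,0,0],[0,0,3,0,0,0],[0,0,3,0,0,0],[0,0,3,0,0,0],[0,0,0,0,0,0]]}}

```text
clock: 47.62
position: [0.5661, -0.2725, 0.0898]
ee_rot: [0.832, 0.555, -0.0, -0.0]
ft_force: [0.5, -1.0, -4.0]
grip_width: 0.0453
grip_force: 63.0
```

No contact force with the canister about 12 mm in. Continuing down.

Call:
{"fn": "carry_out", "kwargs": {"rows": [[0,0,4,0,0,0],[0,0,4,0,0,0],[0,0,4,0,0,0],[0,0,3,0,0,0],[0,0,0,0,0,0],[0,0,0,0,0,0]]}}

```text
clock: 48.38
position: [0.5662, -0.2726, 0.0752]
ee_rot: [0.832, 0.555, -0.0, -0.0]
ft_force: [-0.3, 0.5, -5.1]
grip_width: 0.0453
grip_force: 63.0
```

Call:
{"fn": "carry_out", "kwargs": {"rows": [[0,0,2,0,0,0],[0,0,1,0,0,0],[0,0,0.8,0,0,0],[0,0,0,0,0,0],[0,0,0,0,0,0]]}}

```text
clock: 49.0
position: [0.5663, -0.2726, 0.0714]
ee_rot: [0.832, 0.555, 0.0, 0.0]
ft_force: [1.2, 1.0, -4.8]
grip_width: 0.0451
grip_force: 62.9
```

Call:
{"fn": "carry_out", "kwargs": {"rows": [[0,0,0.6,0,0,0],[0,0,0.5,0,0,0],[0,0,0,0,0,0],[0,0,0,0,0,0]]}}

```text
clock: 49.5
position: [0.5663, -0.2726, 0.0713]
ee_rot: [0.832, 0.555, -0.0, 0.0]
ft_force: [-2.5, 3.2, 5.9]
grip_width: 0.0451
grip_force: 64.0
```

Contact on the pocket floor at the expected height. Releasing and rising.

Call:
{"fn": "carry_out", "kwargs": {"rows": [[0,0,0,0,0,0],[0,0,0,0,0,0],[0,0,0,0,0,0],[0,0,0,0,0,0],[0,0,-10,0,0,0],[0,0,-25,0,0,0],[0,0,-40,0,0,0],[0,0,-40,0,0,0],[-20,0,-20,0,0,0],[-20,0,0,0,0,0],[0,0,0,0,0,0]], "grip": 0}}

```text
clock: 50.88
position: [0.5491, -0.3119, 0.2045]
ee_rot: [0.833, 0.553, -0.001, -0.0]
ft_force: [0.3, 0.0, -0.2]
grip_width: 0.0852
grip_force: 0.0
```

Run:
```python
from h import *
K,T,p,d,w=look('w6'); print(monitor.sense()['clock'])
for r in rects(K,T,d,w,.085,.075,.094): print(r)
c=cv2.inRange(w[...,2],.095,.105); print('cap z',np.nanmedian(w[...,2][c>0]))
f=(w[...,2]>.075)&(w[...,2]<.094)&(np.hypot(w[...,0]-.566,w[...,1]+.272)<.06)
A=np.c_[w[f][:,:2]-[.566,-.272],np.ones(f.sum())]; print('top plane',np.linalg.lstsq(A,w[f][:,2],rcond=None)[0].round(4))
pt,_=vision.capture('top'); cv2.imwrite('pics/top1.png',np.hstack([p[:,160:480],cv2.resize(pt[120:320,180:500],(480,300))[:,:,:]])[:,:,::-1] if 0 else cv2.resize(pt[100:320,110:540],None,fx=1.8,fy=1.8)[:,:,::-1])
```

```text
50.925
(7063.5, array([ 565.5, -273.5]), array([89.9, 45.9]), 67.5)
cap z 0.09826714667367878
top plane [-0.0001  0.0002  0.0849]
```

View pics/top1.png

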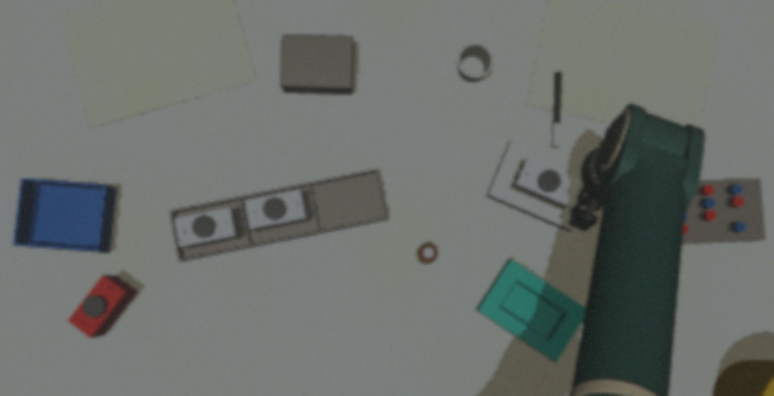

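The view shows the canister in the white holder's pocket at (549,181). Its top is level at 0.085 m, so it is fully home. The other two stand in the tray at (205,225) and (275,208), and everything else is undisturbed.

```bash
python3 -c "
from station import job_done; print(job_done())"
```

```text
the job is handed in; nothing more can be done
None
```

The canister with the loose ball was the right-hand one in the tray. It now stands upright and fully home in the white holder, the other two are back standing in the tray, and the job was handed in at about 51 s of the 72 s allowed.

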